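Set the UV lamp and hold it over the test print

TASK

Set the UV hand lamp: with the lamp still in its dock, press the station's keys one at a time, each fully down: first the bar-shaped key, then the large round key, then the small round key. Then draw the lamp straight up out of its dock, lean it over so that its window faces straight down, and hold it still about 10 cm above the middle of the sample board. Finish while holding it there, do not put it down, and leave the things lying around alone.

Things in the scene. Friction and masses are not known exactly. Their poses are not given: they have to be found in the camera images.
- lamp_station: fixed lamp station, a grey slab 110 (x) x 300 (y) x 24 mm high; origin under its middle on the table, x away from its front, y to its left, z up; place and yaw vary. Three grey spring keys in a row on its left half (y = 20, 66, 112 mm, x = -5 mm; which key is where varies), the black lamp dock on its right half.
- lamp_dock (a point): centre of the floor of the lamp dock, 28 mm above the table; axes as the station's. An open-topped well, inside 46 (x) x 54 (y) mm, walls 6 mm, rim 55 mm above this point, its front open below a bridge. The lamp comes out straight up.
- lamp: loose UV hand lamp, 172 mm long, 0.16 to 0.29 kg, upright in the dock with 3 mm play. Origin at the middle of its lower end, z up along it, x away from its window side, y across. Aluminium head 40 (x) x 48 (y) mm up to z = 70 mm, then a black handle 26 (x) x 34 (y) mm, centred at x = 7 mm, from z = 78 to 172 mm. The head's lower front edge is cut at 45 degrees and carries the window.
- lamp_grip (a point): point for the grasp on the axis of the lamp's handle, 150 mm above its lower end and 22 mm below its upper end; axes as the lamp's. Take it here across the 34 mm width (along y).
- lamp_window (a point): centre of the lamp's window (28 x 38 mm), at x = -6 mm, z = 14 mm in the lamp's frame. The window looks halfway between the lamp's -x and -z; it faces straight down when the lamp leans 45 degrees, its upper end towards -x (its window side). This point's z axis points opposite to the light (straight up when the window faces down); its y is the lamp's y.
- sample_board: fixed sample board, plywood, 150 (x) x 190 (y) x 8 mm, with a white paper sheet bearing four dark strips under steel corner tabs (10.5 mm high); origin under its middle on the table, z up; place and yaw vary.
- sample_mid (a point): middle of the sheet on the sample board, 9 mm above the table; z up.
- key_bar (a joint): travel of the bar-shaped key, 38 (x) x 14 (y) mm: 0 up, 0.006 m fully down; its spring takes 1 N to start and 4 N fully down, and returns it. It counts as pressed beyond 4 mm and as released below 1.5 mm.
- key_bar_top (a point): centre of the top of the bar-shaped key, 38 (x) x 14 (y) mm, about 41 mm above the table when up; z up. Black surround 46 (x) x 40 (y) mm, its top 10 mm lower; neighbouring keys are 46 mm apart.
- key_large (a joint): travel of the large round key, 34 mm across: 0 up, 0.006 m fully down; its spring takes 1 N to start and 4 N fully down, and returns it. It counts as pressed beyond 4 mm and as released below 1.5 mm.
- key_large_top (a point): centre of the top of the large round key, 34 mm across, about 41 mm above the table when up; z up. Black surround 46 (x) x 40 (y) mm, its top 10 mm lower; neighbouring keys are 46 mm apart.
- key_small (a joint): travel of the small round key, 18 mm across: 0 up, 0.006 m fully down; its spring takes 1 N to start and 4 N fully down, and returns it. It counts as pressed beyond 4 mm and as released below 1.5 mm.
- key_small_top (a point): centre of the top of the small round key, 18 mm across, about 41 mm above the table when up; z up. Black surround 46 (x) x 40 (y) mm, its top 10 mm lower; neighbouring keys are 46 mm apart.
- charcoal_bottle: loose bystander, leave alone: ink bottle with black cap, 64 mm across, 128 mm tall; origin at the centre of its underside.
- plum_bottle: loose bystander, leave alone: ink bottle with pale cap, 60 mm across, 110 mm tall; origin at the centre of its underside.
- tape_roll: loose bystander, leave alone: lying roll of brown tape, 100 mm across, 49 mm high; origin at the centre of its underside.
- jar_cap: loose bystander, leave alone: loose black screw cap, 46 mm across, 17 mm high; origin at the centre of its underside.
- brush: loose bystander, leave alone: flat brush lying along its y, 205 x 14 x 12 mm; origin at the centre of its underside.
- marker: loose bystander, leave alone: felt marker lying along its y, 127 x 14 x 16 mm; origin at the centre of its underside.
- clamp: loose bystander, leave alone: spring clamp lying on its side, 98 (y) x 45 x 23 mm; origin at the centre of its underside.

How it is judged:
On the way, in this order (a step that is already met when the one before it is completed fails the run):
1. bar key pressed down, the other two up, the lamp in its dock (value of joint key_bar above 0.004 m and value of joint each of key_large, key_small below 0.0015 m and z of lamp in the frame of lamp_station below 0.036 m), for 0.05 s.
2. large round key pressed down, the other two up, the lamp in its dock (value of joint key_large above 0.004 m and value of joint each of key_bar, key_small below 0.0015 m and z of lamp in the frame of lamp_station below 0.036 m), for 0.05 s.
3. small round key pressed down, the other two up, the lamp in its dock (value of joint key_small above 0.004 m and value of joint each of key_bar, key_large below 0.0015 m and z of lamp in the frame of lamp_station below 0.036 m), for 0.05 s.
4. the lamp drawn clear of its dock, still roughly upright (z of lamp in the frame of lamp_station above 0.085 m and angle between lamp's own z axis and vertical below 0.4 rad and contact force between lamp and the fingers above 1 N), for 0.05 s.
At the end, for the whole second after the job is handed in: The lamp is held by the gripper alone (touching neither station nor board) and at rest, its window within 40 mm sideways of the middle of the sheet, 60 to 150 mm above it, and facing straight down within 15 degrees (horizontal distance between lamp_window and sample_mid below 0.04 m and z of lamp_window in the frame of sample_mid between 0.06 and 0.15 m and angle between lamp_window's own z axis and vertical below 0.26 rad and contact force between lamp and the fingers above 1 N and contact force between lamp and lamp_station below 0.1 N and contact force between lamp and sample_board below 0.1 N and linear speed of lamp below 0.03 m/s and angular speed of lamp below 0.2 rad/s); the arm keeps its last pose, push and grip.
It fails at once if two keys are held down together (value of joint each of key_bar, key_large above 0.003 m or value of joint each of key_bar, key_small above 0.003 m or value of joint each of key_large, key_small above 0.003 m).
It fails at once if one of the loose things lying round the work is shifted by more than 3 cm or a bottle is tipped over (distance of any of charcoal_bottle, plum_bottle, tape_roll, jar_cap, brush, marker, clamp from where it was at the start of the episode above 0.03 m or angle between any of charcoal_bottle, plum_bottle's own z axis and vertical above 0.5 rad).
It also fails if it takes over 54 s, if anything falls off the work surface, if the arm or the gripper's body presses on something with over 40 N, if the wrist force passes 120 N, or if a joint passes its speed limit or range.

ROBOT

A 6-joint arm with a two-finger parallel gripper is mounted at the origin on a cart in front of the work surface, level with it; the furniture and walls round the work are solid. World frame = base frame: x ahead of the robot, y to its left, z up, the work surface at z = 0. Lengths are in m, angles in rad, forces in N, time in s.
With the tool pointing down it reaches from about 0.375 to 0.975 m from the base axis. Payload 3.8 kg.
Tool frame: the origin (TCP) lies on the centre line of the jaws, within the pads' length; the fingertips stand 17 mm ahead of it and the grasp point (between the pads) lies 2 mm behind it (bot.tip_extent is the distance from the TCP to the fingertips, in m); z points along the fingers, y is the line along which they close (so a half turn about z gives the same grasp; the last joint's range is limited). The gripper opens to 85 mm and grips with 20 to 120 N. Pads are 22 mm wide; open, the fingers measure 114 mm over their backs; the gripper's body (76 mm by 85 mm) begins 54 mm behind the grasp point. The pads swing forward as they close: fully open they stand 13 mm farther back than shut.
Start: joints at [1.207, 0.264, 1.604, -0, 1.274, -0.037], TCP at [0.217, 0.639, 0.248] pointing down, gripper open.
Joint ranges: [-2.63, 2.63], [-0.94, 2.18], [0.31, 2.57], [-1.31, 4.45], [0, 2.66], [-2.55, 2.55]. Speed limits (rad/s): [2.57, 2.57, 3.14, 3.14, 3.14, 3.14].

INTERFACE

Orientations are given as a rotation vector (axis times angle).
In Python, from workcell import readout, read_camera, finish_job, bot gives the robot as it stands.
- The arm moves only by the tool jog_arm, never from a script. Its argument "deltas" is one flat list of numbers, 7 for each row, row after row: the shift along the tool's x, y, z in m, then the turn, a rotation vector about the tool's x, y, z in degrees, then the gripper command: -1 is shut, 1 is fully open, values between are in proportion. A call has 1 to 8 rows; each row is the pose to reach, as a shift and turn from the pose commanded when the call began, along the tool's axes at that moment; what a row does not reach only later rows make up. A row lasts 1/10 s, in which the tool goes at most 50 mm and 8.59 degrees, less where a joint would pass 70% of its speed; a pose out of reach is approached as far as the arm can. A call with a gripper value outside its range is refused whole. The fingers move at their own pace and stop on an object; "squeeze" is the grip in N (left out, the last holds). Time passes only in rows, so rows that repeat a pose let the fingers close. It gives the time, the measured TCP pose, the force, the opening and the grip force at its end, in the units of the state.
- readout.read_state(): the state, without advancing time (a new reading comes with each control period).
- read_camera(name): name is "scene" or "top" or "wrist"; returns a dict with "color" (400x640x3 uint8, blue, green, red), "fx", "fy", "cx", "cy" (pixels), "dist" ([k1, k2, p1, p2, k3] as OpenCV has them; the pictures are not rectified), "origin" and "attitude" of the camera in the world. Camera axes: x right, y down, z forward; pixel columns grow to the right and rows downward; lengths in m; the calibration is good to about 2 mm. A picture is of the moment at which its call begins. There is no depth.
- finish_job(): hands the job in; it is judged then, once.
The state is a dict: "time": time; "q": joint angles; "joint_vel": joint speeds; "joint_torque": joint torques, N m; "tool_pos": TCP position; "tcp_rot": TCP orientation; "wrist_force": force on the tool from outside, world axes, zero at the start; "torque": the same for the moment, N m; "width": opening from 0.0 (shut) to 1.0 (fully open); "grip_force": force on a finger pad.
Only numpy, scipy, OpenCV 4.12 (cv2) and the standard library are available. Lean on these libraries where they do the work, as an engineer would, in place of code of your own. Each camera call takes 0.05 s, during which the arm holds its last target. There are 200 camera calls.

## Working session

There is one attempt and no reset: what is moved stays moved. The work goes in short steps, Python scripts to look and compute and a tool call to move; the robot and the scene stay as the last step left them, time stands still between calls to the robot, and variables do not carry over. Pictures are saved under pics/ and viewed, at most 10 in all, crops included, and the job is handed in when it is done.

Besides the shell and the picture viewer there is one more tool, called after "Emit:" by a JSON object that holds its "method" and its "body", one argument or row to a line. jog_arm: Moves the arm, as the interface text tells. Its arguments: {"type":"object","properties":{"deltas":{"type":"array"},"squeeze":{"type":"number"}},"required":["deltas"]}

```bash
ls; mkdir -p pics; python3 - <<'E'
from workcell import readout, read_camera, bot
import cv2,json
print(readout.read_state())
for n in ("scene","top"):
    c=read_camera(n); cv2.imwrite(f"pics/{n}0.png",c["color"]); print(n,{k:v for k,v in c.items() if k!="color"})
E
```

```text
pics
{'time': 0.0, 'q': array([ 1.20709060e+00,  2.64773319e-01,  1.60538674e+00,  9.66872584e-06,
        1.27368631e+00, -3.69322218e-02]), 'joint_vel': array([ 0.00050681,  0.00085803,  0.00084073, -0.0004489 ,  0.00067538,
        0.00138649]), 'joint_torque': array([ 1.49440995e-03, -5.15100861e+01, -3.67330348e+01, -2.48435354e-04,
        1.28308157e-02, -3.76220987e-05]), 'tool_pos': array([0.21643967, 0.63862464, 0.24694151]), 'tcp_rot': array([-0.51094359, -3.09929906,  0.00346593]), 'wrist_force': array([-0.45169889, -0.80548289, -0.85180285]), 'torque': array([-0.04784479,  0.02584269, -0.01714197]), 'grip_force': 0.0, 'width': 1.000495380122347}
scene {'fx': 515.7115696107314, 'fy': 515.7115696107314, 'cx': 308.72607983184605, 'cy': 197.1416965418718, 'dist': array([-0.0797733,  0.       ,  0.       ,  0.       ,  0.       ]), 'origin': array([ 0.05503522, -0.8455423 ,  0.75901953]), 'attitude': array([-2.07479902,  0.53222529, -0.27647198])}
top {'fx': 420.401160318827, 'fy': 420.401160318827, 'cx': 315.4165755163895, 'cy': 200.19014779097114, 'dist': array([-0.088455,  0.      ,  0.      ,  0.      ,  0.      ]), 'origin': array([0.43474481, 0.07421425, 1.06106595]), 'attitude': array([-2.17911083,  2.13301101, -0.12375387])}
```

View pics/scene0.png

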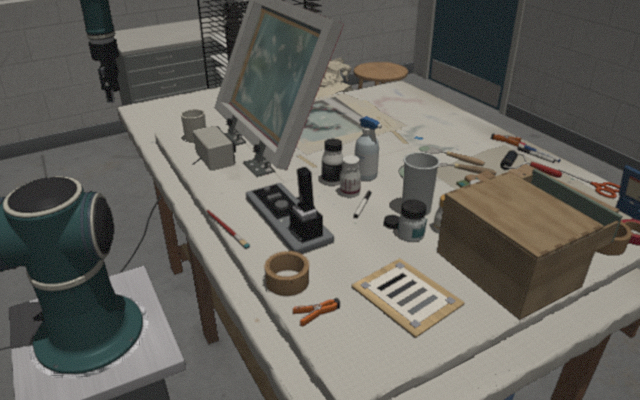

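View pics/top0.png

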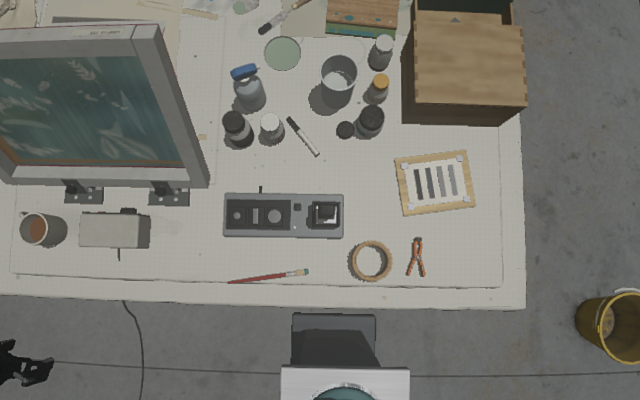

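```bash
cat > h.py <<'E'
import cv2,numpy as np
from scipy.spatial.transform import Rotation as R
def ray(c,px):
    K=np.array([[c["fx"],0,c["cx"]],[0,c["fy"],c["cy"]],[0,0,1.]])
    u=cv2.undistortPoints(np.array(px,float).reshape(-1,1,2),K,np.array(c["dist"])).reshape(-1,2)
    d=np.c_[u,np.ones(len(u))]@R.from_rotvec(c["attitude"]).as_matrix().T
    return np.array(c["origin"]),d
def onz(c,px,z):
    o,d=ray(c,px); return o+d*((z-o[2])/d[:,2])[:,None]
def proj(c,P):
    K=np.array([[c["fx"],0,c["cx"]],[0,c["fy"],c["cy"]],[0,0,1.]])
    Rm=R.from_rotvec(c["attitude"]).as_matrix().T
    return cv2.projectPoints(np.array(P,float).reshape(-1,3),cv2.Rodrigues(Rm)[0],-Rm@c["origin"],K,np.array(c["dist"]))[0].reshape(-1,2)
E
python3 - <<'E'
from workcell import read_camera
from h import *
c=read_camera("top");im=c["color"]
a=cv2.resize(im[180:250,210:360],None,fx=5,fy=5,interpolation=cv2.INTER_CUBIC)
cv2.imwrite("pics/st.png",a)
# paper: white low-sat bright region in board area ; board: contour
sub=im[140:225,385:485]; hsv=cv2.cvtColor(sub,cv2.COLOR_BGR2HSV)
m=((hsv[...,1]>70)).astype(np.uint8)*255
k=max(cv2.findContours(m,0,2)[0],key=cv2.contourArea);r=cv2.minAreaRect(k);b=cv2.boxPoints(r)+[385,140]
print("board px",b,onz(c,b,.008),onz(c,[np.array(r[0])+[385,140]],.008))
print("rough keys",onz(c,[(237,215.5),(256,215.5),(275,215.5)],.041),onz(c,[(223,194),(343,194),(344,238),(224,238)],.024))
print("frame low",onz(c,[(208,186),(157,25),(0,184)],.15), "mug,box",onz(c,[(60,230),(115,230)],.1))
E
```

```text
board px [[394.43225002 158.91218567]
 [466.89552307 148.84783936]
 [474.77970886 205.61392212]
 [402.31643677 215.67826843]] [[ 0.67329486 -0.11795711  0.008     ]
 [ 0.70479259 -0.30742195  0.008     ]
 [ 0.55717112 -0.32414347  0.008     ]
 [ 0.52784533 -0.13762819  0.008     ]] [[ 0.6150134  -0.22097566  0.008     ]]
rough keys [[0.51680754 0.27262629 0.041     ]
 [0.51784921 0.22598565 0.041     ]
 [0.51887307 0.17952469 0.041     ]] [[0.57131438 0.31360639 0.024     ]
 [0.57755565 0.01367276 0.024     ]
 [0.46839201 0.00966147 0.024     ]
 [0.46165697 0.30596737 0.024     ]]
frame low [[0.5718525  0.31886451 0.15      ]
 [0.95699402 0.4668489  0.15      ]
 [0.56782704 0.8176879  0.15      ]] mug,box [[0.46730895 0.68611222 0.1       ]
 [0.47128069 0.54846048 0.1       ]]
```

View pics/st.png

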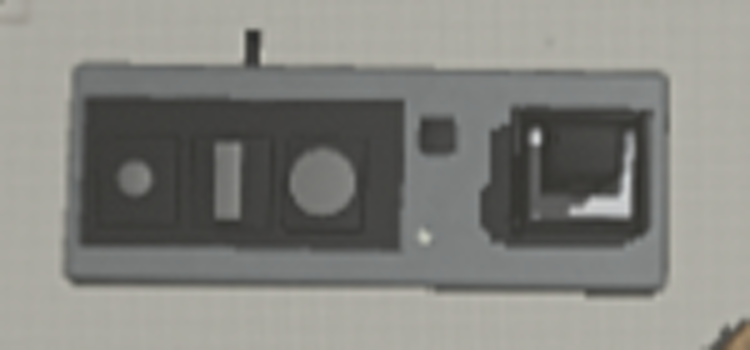

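```bash
python3 - <<'E'
from workcell import read_camera
from h import *
t=read_camera("top");s=read_camera("scene")
cv2.imwrite("pics/sc.png",cv2.resize(s["color"][130:260,200:360],None,fx=5,fy=5,interpolation=cv2.INTER_CUBIC)[:600])
f=lambda u,v:(210+(u+.5)/5-.5,180+(v+.5)/5-.5)
print("keys",onz(t,[f(135,178),f(228,181),f(322,181)],.041))
print("stn",onz(t,[f(75,66),f(667,74),f(665,285),f(67,276)],.024))
print("rim",onz(t,[f(513,108),f(650,108),f(648,238),f(516,240)],.083))
def tri(a,b):
    o1,d1=ray(t,[a]);o2,d2=ray(s,[b]);d1=d1[0];d2=d2[0]
    k=np.linalg.lstsq(np.c_[d1,-d2],o2-o1,rcond=None)[0];p=o1+d1*k[0];q=o2+d2*k[1];return (p+q)/2,np.linalg.norm(p-q)
print("frame corner",tri((208,186),(288,164)),"top",tri((157,25),(336,18)),"top left",tri((0,25),(262,0)),"botleft",tri((20,184),(218,80)))
E
```

```text
keys [[0.51752035 0.27364225 0.041     ]
 [0.51707192 0.22791753 0.041     ]
 [0.51808659 0.18194223 0.041     ]]
stn [[0.57442643 0.30971088 0.024     ]
 [0.57655082 0.01365909 0.024     ]
 [0.47175906 0.01315761 0.024     ]
 [0.46949164 0.30881831 0.024     ]]
rim [[0.55088566 0.08903591 0.083     ]
 [0.55223919 0.02485153 0.083     ]
 [0.49131271 0.02486386 0.083     ]
 [0.48908566 0.08624578 0.083     ]]
frame corner (array([0.59873452, 0.33758262, 0.05847661]), np.float64(0.02870636796789155)) top (array([0.77892251, 0.34046118, 0.44820614]), np.float64(0.013963038267532521)) top left (array([0.73175449, 0.60784264, 0.467375  ]), np.float64(0.10096610349059426)) botleft (array([0.55985418, 0.72851886, 0.19938855]), np.float64(0.003288827475426443))
```

View pics/sc.png

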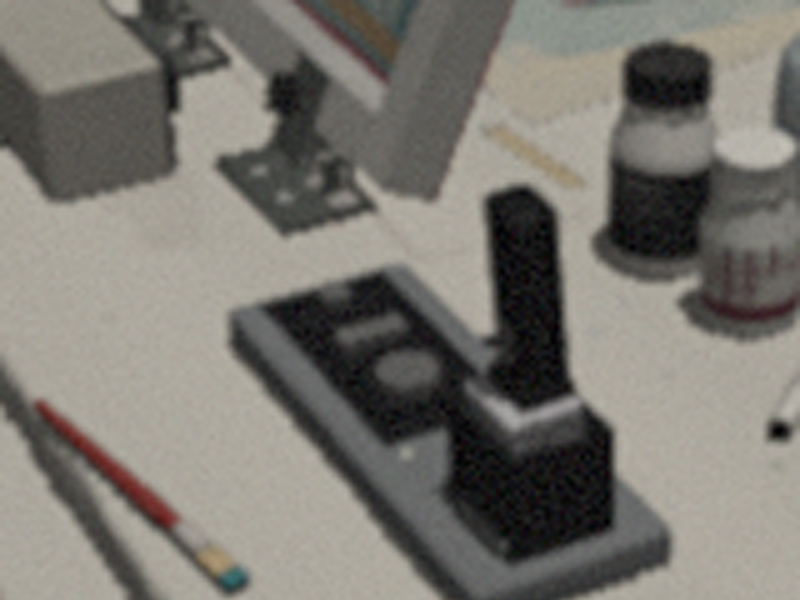

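```bash
cat >> h.py <<'E'
YAW=0.0075
def Rt(tilt=0,yaw=YAW): # tool y along station y, z down; tilt: tool z leans outward (+x)
    B=np.array([[-np.cos(yaw),-np.sin(yaw),0],[-np.sin(yaw),np.cos(yaw),0],[0,0,-1.]]).T
    return R.from_matrix(B)*R.from_euler('y',-tilt)
def delta(p,Rg):
    from workcell import readout
    s=readout.read_state();A=R.from_rotvec(s["tcp_rot"])
    print("t",round(s["time"],2),"at",s["tool_pos"].round(4),"d",A.inv().apply(np.array(p)-s["tool_pos"]).round(4),"rot deg",np.degrees((A.inv()*Rg).as_rotvec()).round(2),"F",s["wrist_force"].round(1))
E
python3 - <<'E'
from h import *
from workcell import read_camera
s=read_camera("scene")
f=lambda u,v:(200+(u+.5)/5-.5,130+(v+.5)/5-.5)
print("handle top",onz(s,[f(523,195),f(488,195),f(552,200),f(520,187)],.2))
print(Rt(.5).as_matrix()[:,2])
delta((.45,.228,.26),Rt())
E
```

```text
handle top [[0.52148601 0.0566893  0.2       ]
 [0.50783011 0.06450234 0.2       ]
 [0.53058619 0.04615114 0.2       ]
 [0.5238121  0.06397399 0.2       ]]
[ 0.47941205  0.00359566 -0.87758256]
t 0.3 at [0.2166 0.6391 0.2478] d [-0.353  -0.3144 -0.012 ] rot deg [-4.000e-02 -1.000e-02 -1.915e+01] F [-1.3 -0.8 -0.6]
```

Emit:
{"method": "jog_arm", "body": {
  "deltas": [-0.04,-0.03,0,0,0,0,-1,-0.08,-0.07,0,0,0,0,-1,-0.12,-0.105,0,0,0,-4,-1,-0.16,-0.14,0,0,0,-8,-1,-0.2,-0.175,0,0,0,-12,-1,-0.24,-0.21,0,0,0,-16,-1,-0.28,-0.245,0,0,0,-19.15,-1,-0.316,-0.28,-0.006,0,0,-19.15,-1],
  "squeeze": 40
}}

```text
time: 1.1
tool_pos: [0.4158, 0.2907, 0.2521]
tcp_rot: [0.014, -3.141, 0.0]
wrist_force: [0.7, -0.2, 0.1]
width: 0.001
grip_force: 0.0
```

```bash
python3 - <<'E'
from h import *
delta((.47,.228,.26),Rt())
E
```

```text
t 1.1 at [0.4158 0.2907 0.2521] d [-0.0536 -0.0631 -0.0079] rot deg [-0.01 -0.01  0.08] F [ 0.7 -0.2  0.1]
```

Emit:
{"method": "jog_arm", "body": {
  "deltas": [-0.03,-0.035,0,0,0,0,-1,-0.05,-0.06,-0.005,0,0,0,-1,-0.05,-0.06,-0.005,0,0,0,-1,-0.05,-0.06,-0.005,0,0,0,-1]
}}

```text
time: 1.5
tool_pos: [0.4661, 0.2326, 0.2575]
tcp_rot: [0.008, -3.141, -0.001]
wrist_force: [0.2, -0.6, 0.2]
width: -0.0
grip_force: 0.0
```

```bash
python3 - <<'E'
from h import *
from workcell import read_camera
delta((.517,.228,.08),Rt())
c=read_camera("wrist");cv2.imwrite("pics/w1.png",c["color"])
print(c["origin"],R.from_rotvec(c["attitude"]).as_matrix().round(3))
print("pred keys",proj(c,[(.5175,.2735,.041),(.5175,.228,.041),(.5175,.182,.041)]).round(0))
E
```

```text
t 1.5 at [0.4661 0.2326 0.2575] d [-0.0509 -0.005   0.1775] rot deg [ 0.04 -0.01 -0.13] F [ 0.2 -0.6  0.2]
[0.38453991 0.23232899 0.38459478] [[-0.005  0.95   0.313]
 [ 1.     0.005  0.001]
 [-0.     0.313 -0.95 ]]
pred keys [[364. 214.]
 [320. 214.]
 [275. 214.]]
```

View pics/w1.png

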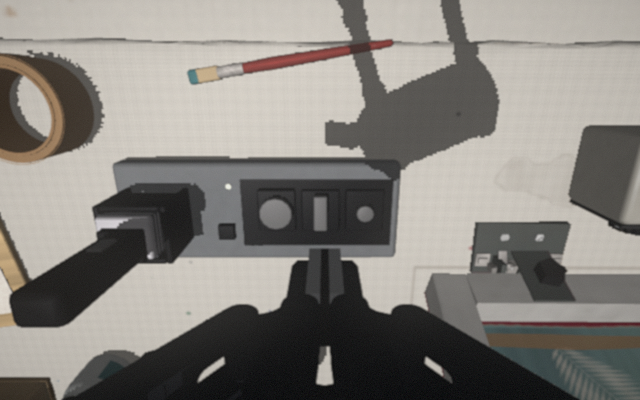

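Emit:
{"method": "jog_arm", "body": {
  "deltas": [-0.03,-0.004,0.04,0,0,0,-1,-0.05,-0.005,0.08,0,0,0,-1,-0.051,-0.005,0.125,0,0,0,-1,-0.051,-0.005,0.165,0,0,0,-1,-0.051,-0.005,0.18,0,0,0,-1,-0.051,-0.005,0.18,0,0,0,-1,-0.051,-0.005,0.18,0,0,0,-1]
}}

```text
time: 2.25
tool_pos: [0.5175, 0.2296, 0.0788]
tcp_rot: [-0.014, 3.14, 0.001]
wrist_force: [0.4, -0.5, 0.7]
width: -0.001
grip_force: 0.0
```

```bash
python3 - <<'E'
from h import *
delta((.5175,.228,.052),Rt())
E
```

```text
t 2.25 at [0.5175 0.2296 0.0788] d [ 0.0001 -0.0016  0.0268] rot deg [0.04 0.09 0.07] F [ 0.4 -0.5  0.7]
```

Emit:
{"method": "jog_arm", "body": {
  "deltas": [0,-0.0016,0.014,0,0,0,-1,0,-0.0016,0.02,0,0,0,-1,0,-0.0016,0.0235,0,0,0,-1,0,-0.0016,0.026,0,0,0,-1,0,-0.0016,0.0265,0,0,0,-1,0,-0.0016,0.0265,0,0,0,-1]
}}

```text
time: 2.85
tool_pos: [0.5175, 0.227, 0.0519]
tcp_rot: [-0.011, 3.141, 0.001]
wrist_force: [-1.1, 0.1, 4.7]
width: 0.002
grip_force: 2.3
```

Emit:
{"method": "jog_arm", "body": {
  "deltas": [0,0,0.001,0,0,0,-1,0,0,0.0015,0,0,0,-1,0,0,0.0015,0,0,0,-1]
}}

```text
time: 3.15
tool_pos: [0.5175, 0.2271, 0.0516]
tcp_rot: [-0.011, 3.141, 0.001]
wrist_force: [-4.4, -0.5, 13.7]
width: -0.004
grip_force: 6.8
```

Emit:
{"method": "jog_arm", "body": {
  "deltas": [0,0,-0.015,0,0,0,-1,0,0,-0.035,0,0,0,-1,0,0,-0.035,0,0,0,-1,0,-0.023,-0.035,0,0,0,-1,0,-0.045,-0.035,0,0,0,-1,0,-0.045,-0.035,0,0,0,-1,0,-0.045,-0.025,0,0,0,-1,0,-0.045,-0.025,0,0,0,-1]
}}

```text
time: 3.95
tool_pos: [0.516, 0.1819, 0.0724]
tcp_rot: [0.012, -3.139, 0.001]
wrist_force: [-0.1, 0.3, -0.9]
width: 0.003
grip_force: 0.0
```

```bash
python3 - <<'E'
from h import *
delta((.5178,.182,.0515),Rt())
E
```

```text
t 3.95 at [0.516  0.1819 0.0724] d [-0.0019  0.0001  0.0209] rot deg [-0.03 -0.16 -0.01] F [-0.1  0.3 -0.9]
```

Emit:
{"method": "jog_arm", "body": {
  "deltas": [-0.001,0,0.01,0,0,0,-1,-0.001,0,0.016,0,0,0,-1,-0.001,0,0.02,0,0,0,-1,-0.001,0,0.0215,0,0,0,-1,-0.001,0,0.022,0,0,0,-1,-0.001,0,0.022,0,0,0,-1]
}}

```text
time: 4.55
tool_pos: [0.5181, 0.1821, 0.0526]
tcp_rot: [0.012, -3.141, -0.001]
wrist_force: [-2.3, 1.3, 3.4]
width: -0.002
grip_force: 1.8
```

Emit:
{"method": "jog_arm", "body": {
  "deltas": [0,0,0.001,0,0,0,-1,0,0,0.002,0,0,0,-1,0,0,0.002,0,0,0,-1]
}}

```text
time: 4.85
tool_pos: [0.5183, 0.1821, 0.0517]
tcp_rot: [0.011, -3.141, -0.0]
wrist_force: [-4.7, 1.1, 10.9]
width: -0.004
grip_force: 5.4
```

Now over the bar key to the small key (y 0.2735, +0.0915).

Emit:
{"method": "jog_arm", "body": {
  "deltas": [0,0,-0.02,0,0,0,-1,0,0,-0.045,0,0,0,-1,0,0.03,-0.045,0,0,0,-1,0,0.06,-0.045,0,0,0,-1,0,0.0915,-0.045,0,0,0,-1,0,0.0915,-0.045,0,0,0,-1,0,0.0915,-0.027,0,0,0,-1,0,0.0915,-0.027,0,0,0,-1]
}}

```text
time: 5.65
tool_pos: [0.5158, 0.2719, 0.075]
tcp_rot: [0.013, -3.138, 0.004]
wrist_force: [-0.8, -0.2, -0.6]
width: -0.0
grip_force: 0.0
```

```bash
python3 - <<'E'
from h import *
delta((.5172,.2735,.0515),Rt())
E
```

```text
t 5.65 at [0.5158 0.2719 0.075 ] d [-0.0015  0.0016  0.0235] rot deg [-0.15 -0.22  0.03] F [-0.8 -0.2 -0.6]
```

Emit:
{"method": "jog_arm", "body": {
  "deltas": [-0.001,0.001,0.01,0,0,0,-1,-0.001,0.001,0.018,0,0,0,-1,-0.001,0.001,0.022,0,0,0,-1,-0.001,0.001,0.0245,0,0,0,-1,-0.001,0.001,0.0255,0,0,0,-1,-0.001,0.001,0.026,0,0,0,-1,-0.001,0.001,0.026,0,0,0,-1]
}}

```text
time: 6.35
tool_pos: [0.5187, 0.274, 0.0519]
tcp_rot: [-0.012, 3.141, -0.001]
wrist_force: [-1.0, -2.6, 4.4]
width: -0.005
grip_force: 1.9
```

Emit:
{"method": "jog_arm", "body": {
  "deltas": [0,0,0.001,0,0,0,-1,0,0,0.0015,0,0,0,-1,0,0,0.0015,0,0,0,-1]
}}

```text
time: 6.65
tool_pos: [0.5188, 0.2741, 0.0516]
tcp_rot: [-0.012, 3.141, -0.001]
wrist_force: [-4.6, -4.6, 12.8]
width: 0.004
grip_force: 6.3
```

Emit:
{"method": "jog_arm", "body": {
  "deltas": [0,0,-0.04,0,0,0,-1,0,0,-0.09,0,0,0,-1,0,0,-0.14,0,0,0,-1,0,0,-0.19,0,0,0,0,0,-0.03,-0.24,0,0,0,1,0,-0.08,-0.25,0,0,0,1,0,-0.13,-0.25,0,0,0,1,0,-0.17,-0.25,0,0,0,1]
}}

```text
time: 7.45
tool_pos: [0.5205, 0.1034, 0.3016]
tcp_rot: [-0.014, 3.137, 0.002]
wrist_force: [0.0, 0.7, -1.1]
width: 0.846
grip_force: 0.0
```

Emit:
{"method": "jog_arm", "body": {
  "deltas": [0.02,-0.045,0,0,0,0,1,0.02,-0.045,0,0,0,0,1,0.02,-0.045,0,0,0,0,1]
}}

```text
time: 7.75
tool_pos: [0.5002, 0.0587, 0.3]
tcp_rot: [-0.008, 3.14, 0.002]
wrist_force: [-0.9, -0.4, 0.5]
width: 0.996
grip_force: 0.0
```

```bash
python3 - <<'E'
from h import *
from workcell import read_camera
delta((.527,.056,.176),Rt())
c=read_camera("wrist");cv2.imwrite("pics/w2.png",c["color"])
for z in(.2,): 
  C=np.array([.528,.056,z]);print("pred handle top",proj(c,[C+[a,b,0] for a,b in((-.013,.017),(-.013,-.017),(.013,-.017),(.013,.017))]).round(0).tolist())
E
```

```text
t 7.75 at [0.5002 0.0587 0.3   ] d [-0.0267 -0.003   0.1241] rot deg [ 0.06  0.07 -0.15] F [-0.9 -0.4  0.5]
pred handle top [[345.0, 225.0], [295.0, 225.0], [296.0, 259.0], [344.0, 259.0]]
```

View pics/w2.png

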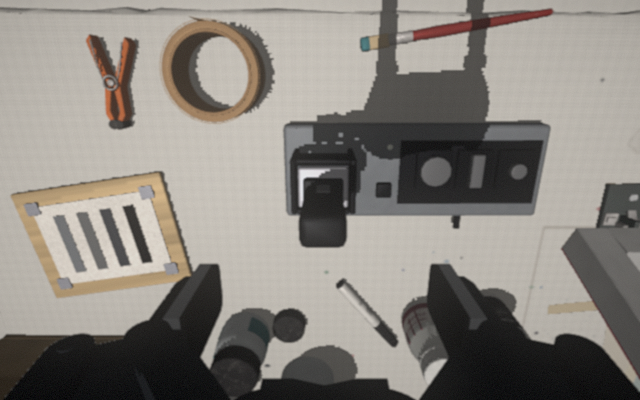

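```bash
python3 - <<'E'
from h import *
from workcell import read_camera
c=read_camera("wrist")
a=cv2.resize(cv2.convertScaleAbs(c["color"][140:260,270:370],alpha=3),None,fx=5,fy=5,interpolation=cv2.INTER_CUBIC)
cv2.imwrite("pics/w3.png",a)
print(onz(c,[(300,246),(347,246)],.2))
E
```

```text
[[0.53099264 0.04283899 0.2       ]
 [0.53078486 0.07567322 0.2       ]]
```

View pics/w3.png

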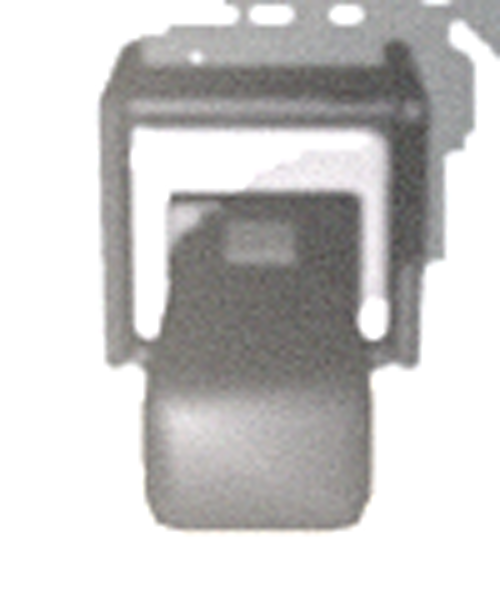

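Emit:
{"method": "jog_arm", "body": {
  "deltas": [-0.02,-0.001,0,0,0,0,1,-0.02,-0.001,0.03,0,0,0,1,-0.02,-0.001,0.06,0,0,0,1,-0.02,-0.001,0.09,0,0,0,1,-0.02,-0.001,0.124,0,0,0,1,-0.02,-0.001,0.124,0,0,0,1,-0.02,-0.001,0.124,0,0,0,1]
}}

```text
time: 8.55
tool_pos: [0.5201, 0.0596, 0.1756]
tcp_rot: [0.015, -3.14, -0.0]
wrist_force: [0.5, 0.7, 0.6]
width: 0.994
grip_force: 0.0
```

Emit:
{"method": "jog_arm", "body": {
  "deltas": [0,0,0,0,0,0,0,0,0,0,0,0,0,-0.5,0,0,0,0,0,0,-1,0,0,0,0,0,0,-1,0,0,0,0,0,0,-1,0,0,0,0,0,0,-1,0,0,0,0,0,0,-1],
  "squeeze": 70
}}

```text
time: 9.25
tool_pos: [0.5211, 0.0584, 0.1774]
tcp_rot: [-0.011, 3.139, 0.0]
wrist_force: [-0.4, 0.4, 5.8]
width: 0.387
grip_force: 69.2
```

Emit:
{"method": "jog_arm", "body": {
  "deltas": [0,0,-0.01,0,0,0,-1,0,0,-0.025,0,0,0,-1,0,0,-0.04,0,0,0,-1,0,0,-0.06,0,0,0,-1,0,0,-0.08,0,0,0,-1,0,0,-0.1,0,0,0,-1,0,0,-0.13,0,0,0,-1,0,0,-0.16,0,0,0,-1],
  "squeeze": 100
}}

```text
time: 10.05
tool_pos: [0.5189, 0.0583, 0.3374]
tcp_rot: [0.012, -3.139, 0.0]
wrist_force: [0.8, 0.5, -2.1]
width: 0.382
grip_force: 99.5
```

Emit:
{"method": "jog_arm", "body": {
  "deltas": [0,0,-0.02,0,0,0,-1,0,0,-0.02,0,0,0,-1,0,0,-0.02,0,0,0,-1]
}}

```text
time: 10.35
tool_pos: [0.5198, 0.0583, 0.3562]
tcp_rot: [0.012, -3.142, -0.0]
wrist_force: [-0.3, -0.2, -2.7]
width: 0.387
grip_force: 99.6
```

```bash
python3 - <<'E'
from h import *
from workcell import read_camera
for n in("top","scene","wrist"):
  c=read_camera(n)
  if n=="wrist": cv2.imwrite("pics/w4.png",c["color"])
  if n=="top": # paper: bright low-sat inside board, bounding contour
    k=onz(c,[(403.5,158.5),(463,151.5),(466,203),(408,211)],.009)
  if n=="scene": cv2.imwrite("pics/s4.png",cv2.resize(c["color"][80:260,180:480],None,fx=2.5,fy=2.5))
Z=np.array([.615,-.221,.009])
# lamp frame vs tool: lamp x=-tool x... grip at tool (0,0,-.002); lamp z=-tool z, lamp y=tool y
Bm=R.from_rotvec([0,0,0])
for yaw in(YAW,-.1,-.2,-.35):
  Rg=Rt(np.pi/4,yaw); 
  off=np.array([.006+.007,0,-.002+.136]) # window rel. TCP in tool axes (tool x=-lamp x, z=-lamp z)
  up=R.from_matrix(np.eye(3))
  p=Z+[0,0,.1]-Rg.apply(off)
  print(yaw,"tcp",p.round(4)); delta(p,Rg)
E
```

```text
0.0075 tcp [ 0.5294 -0.2216  0.2129]
t 10.5 at [0.5191 0.0583 0.3539] d [-0.0088 -0.28    0.141 ] rot deg [-1.000e-02 -4.521e+01  0.000e+00] F [-0.9  0.1 -2. ]
-0.1 tcp [ 0.5299 -0.2125  0.2129]
t 10.5 at [0.5191 0.0583 0.3539] d [-0.0093 -0.2708  0.141 ] rot deg [  2.4  -45.17   5.85] F [-0.9  0.1 -2. ]
-0.2 tcp [ 0.5311 -0.204   0.2129]
t 10.5 at [0.5191 0.0583 0.3539] d [-0.0106 -0.2623  0.141 ] rot deg [  4.64 -45.04  11.28] F [-0.9  0.1 -2. ]
-0.35 tcp [ 0.5346 -0.1917  0.2129]
t 10.5 at [0.5191 0.0583 0.3539] d [-0.0142 -0.25    0.141 ] rot deg [  8.   -44.72  19.44] F [-0.9  0.1 -2. ]
```

View pics/s4.png

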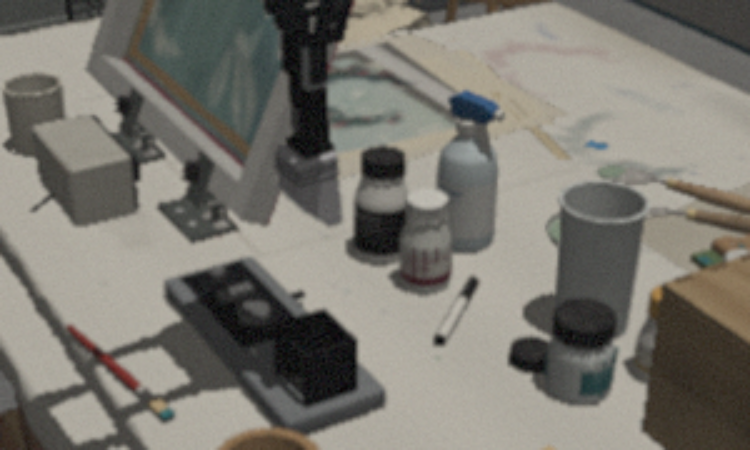

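Emit:
{"method": "jog_arm", "body": {
  "deltas": [-0.001,-0.015,0,0.5,-2.8,1.2,-1,-0.002,-0.04,0,1.5,-8.4,3.6,-1,-0.004,-0.07,0,2.5,-14,6.1,-1,-0.006,-0.1,0.01,3.5,-19.5,8.5,-1,-0.008,-0.13,0.02,4.5,-25.2,10.9,-1,-0.01,-0.16,0.03,5.5,-30.7,13.4,-1,-0.012,-0.19,0.045,6.5,-36.3,15.8,-1,-0.014,-0.215,0.06,7.5,-41.9,18.2,-1]
}}

```text
time: 11.3
tool_pos: [0.5345, -0.1576, 0.294]
tcp_rot: [0.393, 2.375, -0.162]
wrist_force: [1.1, 0.1, -2.0]
width: 0.387
grip_force: 99.6
```

```bash
python3 - <<'E'
from h import *
delta((.5346,-.1917,.2129),Rt(np.pi/4,-.35))
E
```

```text
t 11.3 at [ 0.5345 -0.1576  0.294 ] d [ 0.0466 -0.0316  0.0675] rot deg [ 0.47 -2.54  1.07] F [ 1.1  0.1 -2. ]
```

Emit:
{"method": "jog_arm", "body": {
  "deltas": [0.01,-0.007,0.014,0.25,-1.2,0.5,-1,0.02,-0.014,0.028,0.47,-2.5,1.07,-1,0.03,-0.02,0.042,0.47,-2.5,1.07,-1,0.04,-0.027,0.056,0.47,-2.5,1.07,-1,0.0466,-0.0316,0.0675,0.47,-2.5,1.07,-1,0.0466,-0.0316,0.0675,0.47,-2.5,1.07,-1,0.0466,-0.0316,0.0675,0.47,-2.5,1.07,-1]
}}

```text
time: 12.0
tool_pos: [0.5349, -0.1902, 0.2131]
tcp_rot: [0.41, 2.332, -0.168]
wrist_force: [1.5, -0.1, -1.5]
width: 0.387
grip_force: 99.8
```

```bash
python3 - <<'E'
from h import *
from workcell import read_camera,readout
delta((.5346,-.1917,.2129),Rt(np.pi/4,-.35))
s=readout.read_state();A=R.from_rotvec(s["tcp_rot"]);W=s["tool_pos"]+A.apply([.013,0,.134])
print("window est",W)
c=read_camera("scene");a=c["color"].copy()
for P,col in((W,(0,0,255)),(W-[0,0,.1],(0,255,0)),((.615,-.221,.009),(255,0,0))):
  cv2.circle(a,tuple(int(v) for v in proj(c,P)[0]),2,col,-1)
cv2.imwrite("pics/s5.png",cv2.resize(a[130:370,260:520],None,fx=2.4,fy=2.4))
E
```

```text
t 12.0 at [ 0.5349 -0.1902  0.2131] d [-0.0001 -0.0015  0.0003] rot deg [ 0.09 -0.32  0.08] F [ 1.5 -0.1 -1.5]
window est [ 0.61475054 -0.21914534  0.10863856]
```

View pics/s5.png

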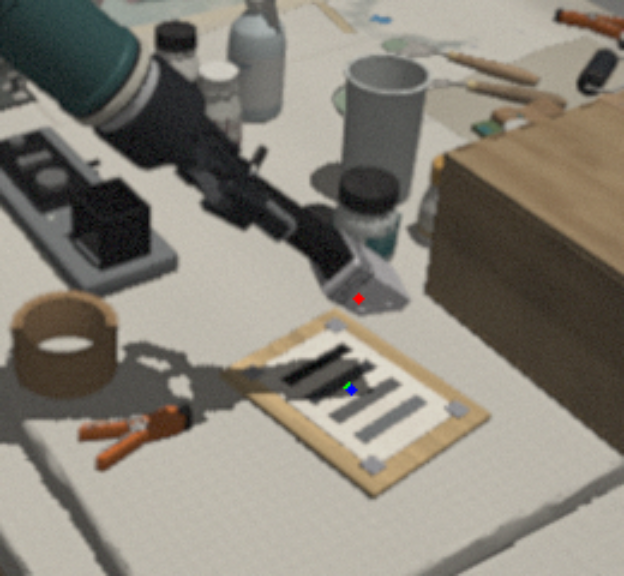

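The lamp is leaning, with its window (red dot, about 358,298) facing down. It is directly above the sheet middle (blue dot, about 351,390). I'll let it settle, then hand in.

Emit:
{"method": "jog_arm", "body": {
  "deltas": [0,0,0,0,0,0,-1,0,0,0,0,0,0,-1,0,0,0,0,0,0,-1,0,0,0,0,0,0,-1,0,0,0,0,0,0,-1,0,0,0,0,0,0,-1]
}}

```text
time: 12.65
tool_pos: [0.5359, -0.1905, 0.2149]
tcp_rot: [0.409, 2.329, -0.169]
wrist_force: [0.2, -0.1, -1.2]
width: 0.387
grip_force: 99.8
```

```bash
python3 -c "
from workcell import finish_job
print(finish_job())"
```

```text
the job is handed in; nothing more can be done
None
```

The job is handed in at about 12.7 s, verdict not shown: I pressed the bar, large and small keys in order, drew the lamp straight up, and am holding it window-down about 10 cm above the middle of the sheet (by my estimate).

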